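# Scrub out the slip jar with the long brush

## Robot

A 6-joint arm with a two-finger parallel gripper is mounted at the origin on the work surface. World frame = base frame: x ahead of the robot, y to its left, z up, the work surface at z = 0. Lengths are in m, angles in rad, forces in N, time in s.
With the tool pointing down it reaches from about 0.25 to 0.775 m from the base axis. Payload 4 kg.
Tool frame: the origin (TCP) lies at the very end of the fingers, on their centre line; the grasp point (between the pads) lies 19 mm behind it; z points along the fingers, y is the line along which they close (so a half turn about z gives the same grasp; the last joint's range is limited). The gripper opens to 85 mm and grips with 20 to 120 N. Pads are 22 mm wide; open, the fingers measure 114 mm over their backs; the gripper's body (76 mm by 85 mm) begins 54 mm behind the grasp point. The pads swing forward as they close: fully open they stand 13 mm farther back than shut.
Start: joints at [1.176, 0.087, 1.371, -0, 1.684, -0.103], TCP at [0.158, 0.527, 0.231] pointing down, gripper open.
Joint ranges: [-3.1, 3.1], [-0.76, 2.03], [0.27, 2.55], [-1.08, 4.22], [0.17, 2.65], [-2.57, 2.57]. Speed limits (rad/s): [2.79, 2.79, 3.14, 3.14, 3.14, 3.14].

## Interface

Orientations are given as a unit quaternion [x, y, z, w].
In Python, from station import bot gives the robot as it stands.
- The arm moves only by the tool carry_out, never from a script. Its argument "moves" is a list of rows, each a list of 3 entries, a list of its own where there are three numbers: the finger opening in cm, from 0 to 8.54, then the shift along the tool's x, y, z in cm, then the turn, a rotation vector about the tool's x, y, z in rad. In form: [[gripper, [tx, ty, tz], [wx, wy, wz]], ...]. A call has 1 to 12 rows; each row is the pose to reach, as a shift and turn from the pose commanded when the call began, along the tool's axes at that moment; what a row does not reach only later rows make up. A row lasts 1/10 s, in which the tool goes at most 50 mm and 8.59 degrees, less where a joint would pass 70% of its speed; a pose out of reach is approached as far as the arm can. A call with a gripper value outside its range is refused whole. The fingers move at their own pace and stop on an object; the grip force is fixed at half the most. Time passes only in rows, so rows that repeat a pose let the fingers close. It gives the time, the measured TCP pose, the force, the opening and the grip force at its end, in the units of the state.
- bot.observe(): the state, without advancing time (a new reading comes with each control period).
- bot.read_camera(name): name is "scene" or "side" or "wrist"; returns the picture (400x640x3 uint8, blue, green, red); there is no depth.
- bot.camera_model(name): a dict with "vfov" (degrees; the focal length in pixels is half the picture's height over the tangent of half this angle, whatever the lens; pixels are square), "cx", "cy" (the principal point, pixels), "k1" (the pictures are not rectified: a ray, as slopes to the right and down, at radius r is drawn at 1 + k1 r^2 times it, then the intrinsics apply), "R" (3x3) and "t" (3): a world point X has camera coordinates R X + t. Camera axes: x right, y down, z forward; pixel columns grow to the right and rows downward; lengths in m; the calibration is good to about 2 mm. A picture is of the moment at which its call begins: read the wrist's pose just before it. camera_model takes no time and is no camera call; for the wrist camera it gives the pose at the moment of the call.
- bot.finish_job(): hands the job in; it is judged then, once.
Trained networks look in the newest picture that a camera, given by its name, has taken for a name from the list of things; names that differ only in an ending like _2 or _b are one class to them, and where a whole thing is asked for, a point or a joint stands for the part that bears it (a point fixed in the world has none). Each returns a list of dicts, best first, with "p" (0 to 1); they miss things now and then, are a little off and sometimes report something else, mostly with a low value. They report only what shows in the picture. A call takes as long as a camera call. They do not tell look-alikes from the thing itself.
- bot.spot_in(camera, label): "extent" ([left, top, right, bottom] in pixels, round what is visible of it).
- bot.mark_of(camera, label): "xy" ([column, row] in pixels: a listed point, or the origin of a listed thing).
The state is a dict: "time_s": time; "qpos": joint angles; "qd": joint speeds; "tau": joint torques, N m; "tcp_pos": TCP position; "orientation": TCP orientation; "contact_force": force on the tool from outside, world axes, zero at the start; "torque": the same for the moment, N m; "opening": finger opening in m; "finger_force": force on a finger pad.
Only numpy, scipy, OpenCV 4.12 (cv2) and the standard library are available. Lean on these libraries where they do the work, as an engineer would, in place of code of your own. Each camera call takes 0.05 s, during which the arm holds its last target. There are 200 camera calls.

## Task

Take the long brush off its wooden rest, stand it bristles down in the open tall clay jar and let go of it, so that it leans there by itself. Then take it again by the thick grip at the top end of its handle and scrub the inside of the jar: twice lift the bristles about 7 cm off the jar's bottom and push them back down to the bottom. Leave the brush standing in the jar to soak, the jar upright where it was, and do not disturb the bowl, the lidded jar or the clay mask.

Things in the scene. Friction and masses are not known exactly. Their poses are not given: they have to be found in the camera images.
- brush: Long round scrubbing brush, 230 mm, 0.12 kg, starts lying on the rest, axis 62 mm up. x runs along it towards the bristles; origin mid-length on the axis. Along x in mm: brown round-nosed bristle head, diameter 40, +50 to +115; steel ferrule, diameter 22, +20 to +50; slim wooden handle, diameter 16, -68 to +20; thick end grip, diameter 26, -115 to -68. Balances near x = +10.
- brush_tip (a point): End of the round-nosed (20 mm radius) bristle head, on the brush axis (brush x = +115 mm). Axes as the brush.
- brush_grip (a point): Middle of the thick end grip of the handle, on the brush axis (brush x = -92 mm, 23 mm from the handle's end). Take the brush within 4 cm of this point for scrubbing. Axes as the brush.
- jar: Open tall straight clay jar, loose, 0.9 kg: 130 mm high, outer diameter 102 mm, inner diameter 90 mm, inner floor 10 mm above its underside. Origin at the centre of its underside, z up the jar. A brush left standing in it leans at up to about 30 degrees against the rim.
- rest: Low fixed wooden rest: base 210 x 100 x 12 mm with two forked uprights, 20 mm thick, 52 mm wide, up to 67 mm high, under the ferrule (rest x = +35 mm) and the end grip (x = -88 mm); the slim handle is free between them. Origin at the centre of its underside; x along the brush towards the bristles.
- lidded_jar: Bystander: closed glass jar with a screw lid, 84 mm diameter, 115 mm high, origin at the centre of its underside. It may stand on either side of the open jar.
- bowl: Bystander: low clay bowl, 130 mm diameter, 50 mm high, origin at the centre of its underside.
- mask_board: Bystander: clay face, 110 mm across and 80 mm high, on a plywood board 140 x 180 x 15 mm; origin at the centre of the board's underside.
Not all that is in view belongs to the job. Leave any turquoise look-alike of the jar alone.

How it is judged:
On the way, in this order (a step that is already met when the one before it is completed fails the run):
1. the brush stands in the open jar, bristles at the bottom, let go of and at rest (horizontal distance between brush_tip and jar below 0.045 m and z of brush_tip in the frame of jar below 0.035 m and angle between brush's own x axis and vertical above 2.3 rad and contact force between the fingers and brush below 0.05 N and linear speed of brush below 0.03 m/s), for 0.3 s.
2. held by its end grip, the brush is lifted so that the tip of the bristles is 55 mm or more above the jar's inner floor and still below the rim (contact force between the fingers and brush above 1 N and distance between the grasp point and brush_grip below 0.045 m and horizontal distance between brush_tip and jar below 0.045 m and z of brush_tip in the frame of jar between 0.065 and 0.13 m), for 0.05 s.
3. still held by the end grip, the bristles are back within 25 mm of the jar's inner floor (contact force between the fingers and brush above 1 N and distance between the grasp point and brush_grip below 0.045 m and horizontal distance between brush_tip and jar below 0.045 m and z of brush_tip in the frame of jar below 0.035 m), for 0.05 s.
4. lifted a second time in the same way (all of step 2), for 0.05 s.
5. pushed down a second time in the same way (all of step 3), for 0.05 s.
At the end, for the whole second after the job is handed in: The brush stands released and at rest in the open jar, bristle end within 25 mm of the jar's inner floor and within 45 mm of its axis, the handle up (less than about 48 degrees from vertical); the jar is upright (within 6 degrees) and within 50 mm of where it started (all of step 1 and angle between jar's own z axis and vertical below 0.1 rad and distance of jar from where it was at the start of the episode below 0.05 m and linear speed of jar below 0.02 m/s); the robot touches nothing.
It fails at once if the open jar is tipped by more than 17 degrees (angle between jar's own z axis and vertical above 0.3 rad).
It fails at once if the lidded jar is pushed more than 30 mm (distance of lidded_jar from where it was at the start of the episode above 0.03 m).
It fails at once if the bowl is pushed more than 30 mm (distance of bowl from where it was at the start of the episode above 0.03 m).
It fails at once if the mask board is pushed more than 30 mm (distance of mask_board from where it was at the start of the episode above 0.03 m).
It also fails if it takes over 61 s, if anything falls off the work surface, if the arm or the gripper's body presses on something with over 40 N, if the wrist force passes 120 N, or if a joint passes its speed limit or range.

## Working session

There is one attempt and no reset: what is moved stays moved. The work goes in short steps, Python scripts to look and compute and a tool call to move; the robot and the scene stay as the last step left them, time stands still between calls to the robot, and variables do not carry over. Pictures are saved under pics/ and viewed, at most 10 in all, crops included, and the job is handed in when it is done.

Besides the shell and the picture viewer there is one more tool, called after "Emit:" as a command line: name --argument value ..., lists and objects as JSON in quotes. carry_out: Moves the arm, as the interface text tells. Its arguments: {"type":"object","properties":{"moves":{"type":"array","items":{"type":"array"}}},"required":["moves"]}

```bash
mkdir -p pics
cat > h.py <<'E'
import numpy as np, cv2
from station import bot
from scipy.spatial.transform import Rotation as Ro
def K(m):
    f=200/np.tan(np.radians(m["vfov"])/2); return np.array([[f,0,m["cx"]],[0,f,m["cy"]],[0,0,1.]]),np.array([m["k1"],0,0,0,0.])
def ray(m,px):
    k,d=K(m); R=np.array(m["R"]); t=np.array(m["t"])
    u=cv2.undistortPoints(np.array([[px]],float),k,d)[0,0]
    return -R.T@t, R.T@np.array([u[0],u[1],1])
def onz(m,px,z):
    o,v=ray(m,px); return o+v*(z-o[2])/v[2]
def proj(m,X):
    k,d=K(m); return cv2.projectPoints(np.array(X,float).reshape(-1,1,3),cv2.Rodrigues(np.array(m["R"]))[0],np.array(m["t"],float),k,d)[0][:,0]
def tri(obs):
    A=np.zeros((3,3));b=np.zeros(3)
    for m,p in obs:
        o,v=ray(m,p);v=v/np.linalg.norm(v);P=np.eye(3)-np.outer(v,v);A+=P;b+=P@o
    return np.linalg.solve(A,b)
E
python3 - <<'E'
from h import *
np.set_printoptions(precision=3,suppress=True)
ims=[]
for c in["scene","side"]:
    im=bot.read_camera(c);cv2.imwrite(f"pics/{c}0.png",im)
    m=bot.camera_model(c)
    print(c,-np.array(m["R"]).T@np.array(m["t"]),m["vfov"])
    for l in["brush","brush_tip","brush_grip","jar","rest","lidded_jar","bowl","mask_board"]:
        print(l,[(np.round(x["xy"]),round(x["p"],2),onz(m,x["xy"],.062 if "brush" in l else 0)) for x in bot.mark_of(c,l)][:3], [np.round(x["extent"]) for x in bot.spot_in(c,l)][:3])
print(bot.observe())
E
```

```text
scene [1.313 0.487 0.78 ] 46.072727316593195
brush [(array([273., 166.]), 0.84, array([ 0.529, -0.186,  0.062])), (array([444., 260.]), 0.26, array([0.618, 0.328, 0.062]))] [array([243., 149., 309., 192.])]
brush_tip [(array([304., 185.]), 0.85, array([ 0.557, -0.068,  0.062]))] [array([240., 150., 308., 193.])]
brush_grip [(array([249., 152.]), 0.89, array([ 0.511, -0.285,  0.062]))] [array([243., 149., 304., 192.])]
jar [(array([353., 179.]), 0.84, array([ 0.397, -0.016,  0.   ])), (array([397., 202.]), 0.63, array([0.426, 0.131, 0.   ])), (array([374., 241.]), 0.57, array([0.586, 0.147, 0.   ]))] [array([378., 150., 420., 209.]), array([338., 129., 378., 191.]), array([351., 186., 397., 254.])]
rest [(array([444., 261.]), 0.52, array([ 0.561,  0.313, -0.   ]))] [array([240., 160., 315., 211.])]
lidded_jar [(array([443., 264.]), 0.74, array([0.569, 0.315, 0.   ]))] [array([428., 211., 472., 273.]), array([239., 160., 316., 212.])]
bowl [(array([338., 291.]), 0.91, array([0.759, 0.153, 0.   ]))] [array([307., 254., 370., 306.]), array([430., 216., 469., 273.])]
mask_board [(array([2
[... 1061 characters left out ...]
]), 0.89, array([0.759, 0.153, 0.   ]))] []
mask_board [(array([425., 258.]), 0.74, array([ 0.744, -0.185,  0.   ])), (array([281., 154.]), 0.35, array([0.556, 0.287, 0.   ]))] [array([370., 215., 490., 307.]), array([280., 123., 326., 193.])]
{'time_s': 1.7, 'qpos': array([ 1.176,  0.087,  1.371,  0.   ,  1.684, -0.103]), 'qd': array([ 0.   , -0.001,  0.001, -0.001,  0.001, -0.   ]), 'tau': array([  0.001, -35.172, -31.345,  -0.   ,   0.   ,  -0.   ]), 'tcp_pos': array([0.158, 0.527, 0.231]), 'orientation': array([ 0.145,  0.989,  0.   , -0.   ]), 'contact_force': array([ 0.053, -0.123, -0.168]), 'torque': array([ 0.016, -0.002, -0.014]), 'finger_force': 0.0, 'opening': 0.08577236462306233}
```

View pics/scene0.png

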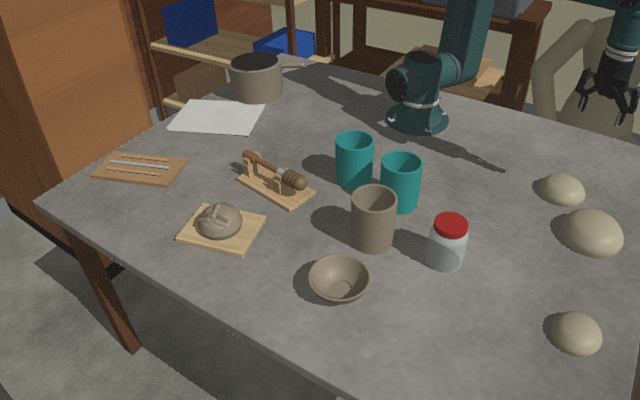

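View pics/side0.png

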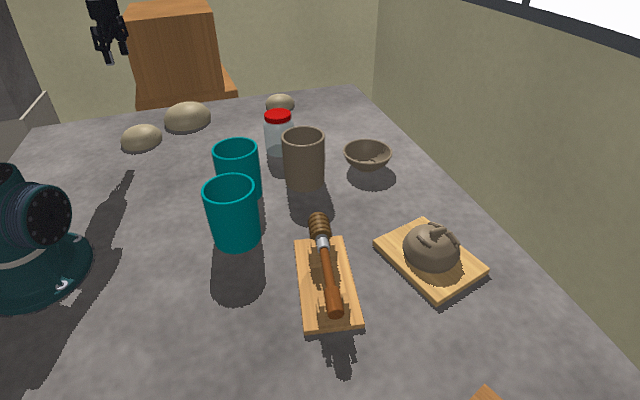

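Run:
```python
from h import *
np.set_printoptions(precision=4,suppress=True)
s=cv2.imread("pics/scene0.png");d=cv2.imread("pics/side0.png")
a=cv2.resize(s[110:270,230:480],None,fx=3,fy=3,interpolation=2)[:480]
cv2.imwrite("pics/crop.png",a)
ms,md=bot.camera_model("scene"),bot.camera_model("side")
for n,p,q in[("brush",(273,166),(326,261)),("tip",(304,185),(318,215)),("grip",(249,152),(333,302)),("jar",(374,241),(303,180)),("lid",(443,264),(280,151)),("bowl",(338,291),(366,167))]:
    print(n,tri([(ms,p),(md,q)]))
m=bot.camera_model("wrist");print(bot.observe()["tcp_pos"],-np.array(m["R"]).T@np.array(m["t"]),np.array(m["R"]),m["vfov"])
```

```text
brush [ 0.5358 -0.1864  0.0641]
tip [ 0.5589 -0.0684  0.0636]
grip [ 0.5209 -0.2769  0.0714]
jar [ 0.5833  0.1463 -0.0019]
lid [ 0.56    0.3142 -0.0083]
bowl [ 0.7584  0.1524 -0.0008]
[0.1582 0.5268 0.2313] [0.088  0.5486 0.3736] [[ 0.2883  0.9575  0.0006]
 [ 0.9172 -0.2764  0.2869]
 [ 0.2749 -0.0821 -0.958 ]] 65.4878777766627
```

View pics/crop.png

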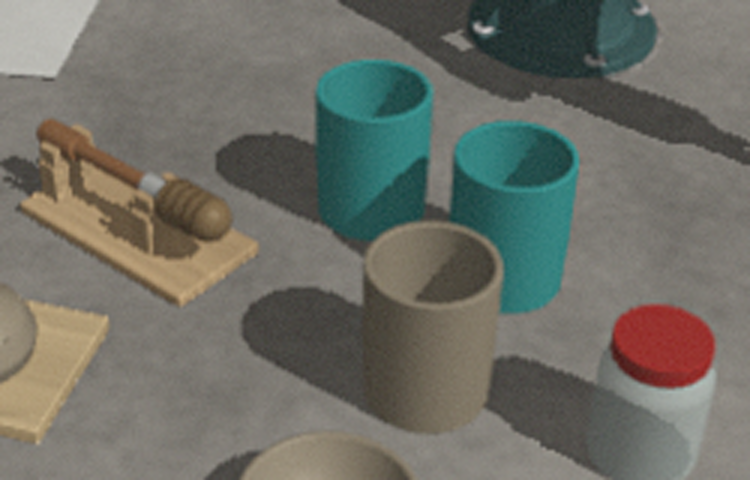

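Candidates for the jar in the scene picture: turquoise (353,179), turquoise (397,202), and brown clay (374,241). The crop confirms that the brown clay one is the open jar. The brush lies on its rest around (273,166), with the bristles towards (304,185).

```bash
cat >> h.py <<'E'
np.set_printoptions(precision=4,suppress=True)
def ori(az,tau):
    az,tau=np.radians([az,tau]); b=np.array([np.cos(az),np.sin(az),0]); y=np.array([np.sin(az),-np.cos(az),0])
    z=b*np.sin(tau)-np.array([0,0,np.cos(tau)]); return np.c_[np.cross(y,z),y,z]
def to(G,R,back=0.,name=""):
    "grasp point at G, tool R, backed off; prints shift cm and rotvec"
    s=bot.observe(); R0=Ro.from_quat(s["orientation"]).as_matrix()
    T=np.array(G)+R[:,2]*(.019-back)
    print(name,"shift cm",R0.T@(T-s["tcp_pos"])*100,"rot",Ro.from_matrix(R0.T@R).as_rotvec(),"TCP",T)
def st():
    s=bot.observe();R=Ro.from_quat(s["orientation"]).as_matrix()
    print({k:np.round(s[k],3) for k in("time_s","qpos","tcp_pos","contact_force","opening","finger_force")},"grasp",s["tcp_pos"]-R[:,2]*.019,"\n",R);return s,R
E
python3 - <<'E'
from h import *
G=[.5294,-.2263,.062]
to(G,ori(79.5,0),.2,"via"); to(G,ori(79.5,30),.12,"hover")
E
```

```text
via shift cm [-57.2117 -61.4476  -1.1735] rot [ 0.0001 -0.0001  1.4623] TCP [ 0.5294 -0.2263  0.243 ]
hover shift cm [-57.7589 -66.4687   8.1792] rot [-0.3821  0.4259  1.4262] TCP [ 0.5202 -0.276   0.1495]
```

Emit:
carry_out --moves '[[8.5,[-57.2,-61.4,-1.2],[0,0,1.462]],[8.5,[-57.2,-61.4,-1.2],[0,0,1.462]],[8.5,[-57.2,-61.4,-1.2],[0,0,1.462]],[8.5,[-57.2,-61.4,-1.2],[0,0,1.462]],[8.5,[-57.2,-61.4,-1.2],[0,0,1.462]],[8.5,[-57.2,-61.4,-1.2],[0,0,1.462]],[8.5,[-57.2,-61.4,-1.2],[0,0,1.462]],[8.5,[-57.2,-61.4,-1.2],[0,0,1.462]],[8.5,[-57.2,-61.4,-1.2],[0,0,1.462]],[8.5,[-57.2,-61.4,-1.2],[0,0,1.462]],[8.5,[-57.2,-61.4,-1.2],[0,0,1.462]],[8.5,[-57.2,-61.4,-1.2],[0,0,1.462]]]'

```text
time_s: 2.9
tcp_pos: [0.4241, -0.0134, 0.2403]
orientation: [0.769, 0.639, 0.001, 0.0]
contact_force: [-0.3, 0.5, -0.2]
opening: 0.0852
finger_force: 0.0
```

Run:
```python
from h import *
st()
G=[.5294,-.2263,.062]
to(G,ori(79.5,30),.12,"hover")
```

```text
{'time_s': np.float64(2.9), 'qpos': array([-0.166, -0.2  ,  1.626,  0.   ,  1.714,  0.018]), 'tcp_pos': array([ 0.424, -0.013,  0.24 ]), 'contact_force': array([-0.258,  0.516, -0.231]), 'opening': np.float64(0.085), 'finger_force': np.float64(0.0)} grasp [ 0.4241 -0.0134  0.2593] 
 [[ 0.1826  0.9832  0.0016]
 [ 0.9832 -0.1826  0.0002]
 [ 0.0005  0.0015 -1.    ]]
hover shift cm [-24.0645  14.2268   9.098 ] rot [0.0016 0.5231 0.0001] TCP [ 0.5202 -0.276   0.1495]
```

Emit:
carry_out --moves '[[8.5,[-12,7.1,0],[0,0.1,0]],[8.5,[-24.1,14.2,2],[0,0.25,0]],[8.5,[-24.1,14.2,9.1],[0,0.523,0]],[8.5,[-24.1,14.2,9.1],[0,0.523,0]],[8.5,[-24.1,14.2,9.1],[0,0.523,0]],[8.5,[-24.1,14.2,9.1],[0,0.523,0]],[8.5,[-24.1,14.2,9.1],[0,0.523,0]],[8.5,[-24.1,14.2,9.1],[0,0.523,0]],[8.5,[-24.1,14.2,9.1],[0,0.523,0]],[8.5,[-24.1,14.2,9.1],[0,0.523,0]]]'

```text
time_s: 3.9
tcp_pos: [0.5198, -0.2731, 0.1514]
orientation: [0.742, 0.619, 0.199, -0.164]
contact_force: [0.5, -0.5, 1.2]
opening: 0.085
finger_force: 0.0
```

Run:
```python
from h import *
st()
m=bot.camera_model("wrist");im=bot.read_camera("wrist")
for z,l in((.062,"brush"),(.062,"brush_tip"),(.062,"brush_grip")):
    print(l,[(np.round(x["xy"]),round(x["p"],2),onz(m,x["xy"],z)) for x in bot.mark_of("wrist",l)])
G=[.5294,-.2263,.062];d=np.array([.182,.983,0]);O=np.array(G)+.042*d
for p in proj(m,[O+d*k for k in(-.115,-.068,.02,.05,.115)]): cv2.circle(im,tuple(int(v) for v in p),3,(255,0,255),-1)
cv2.imwrite("pics/w1.png",im)
to(G,ori(79.5,30),0,"grasp")
```

```text
{'time_s': np.float64(3.9), 'qpos': array([-0.81 ,  0.364,  1.284,  0.428,  1.795, -0.597]), 'tcp_pos': array([ 0.52 , -0.273,  0.151]), 'contact_force': array([ 0.465, -0.464,  1.2  ]), 'opening': np.float64(0.085), 'finger_force': np.float64(0.0)} grasp [ 0.518  -0.2824  0.1679] 
 [[ 0.1547  0.9836  0.0927]
 [ 0.8535 -0.1803  0.489 ]
 [ 0.4977  0.0035 -0.8674]]
brush [(array([315., 146.]), 0.57, array([ 0.5369, -0.1805,  0.062 ]))]
brush_tip [(array([314.,  33.]), 0.81, array([ 0.5571, -0.0676,  0.062 ]))]
brush_grip [(array([317., 254.]), 0.73, array([ 0.5221, -0.2697,  0.062 ])), (array([318., 148.]), 0.42, array([ 0.539 , -0.1826,  0.062 ]))]
grasp shift cm [-0.2372  0.0911 11.9714] rot [0.0013 0.0022 0.0024] TCP [ 0.5311 -0.217   0.0455]
```

View pics/w1.png

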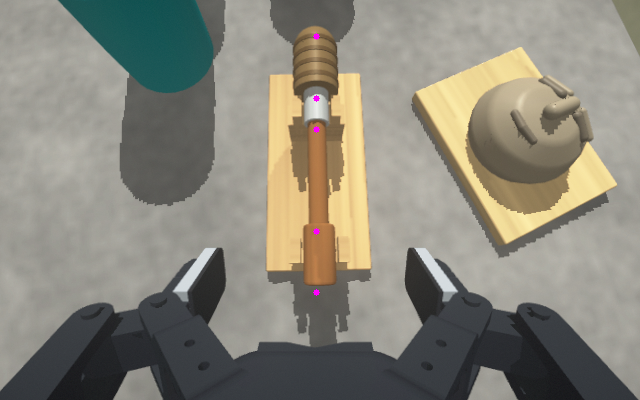

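The wrist view shows the brush vertical in the picture at column ~317. The handle–grip edge is at row 224 and the bristle end at row 27, so the brush lies about 6 mm farther towards the bristles than I estimated.

Emit:
carry_out --moves '[[8.5,[0.3,0.1,5],[0,0,0]],[8.5,[0.3,0.1,9],[0,0,0]],[8.5,[0.3,0.1,12.3],[0,0,0]],[8.5,[0.3,0.1,12.3],[0,0,0]],[8.5,[0.3,0.1,12.3],[0,0,0]],[0,[0.3,0.1,12.3],[0,0,0]],[0,[0.3,0.1,12.3],[0,0,0]],[0,[0.3,0.1,12.3],[0,0,0]],[0,[0.3,0.1,12.3],[0,0,0]],[0,[0.3,0.1,12.3],[0,0,0]],[0,[0.3,0.1,12.3],[0,0,0]],[0,[0.3,0.1,12.3],[0,0,0]]]'

```text
time_s: 5.3
tcp_pos: [0.5324, -0.2119, 0.0444]
orientation: [0.743, 0.618, 0.199, -0.165]
contact_force: [0.2, -1.8, 3.0]
opening: 0.0141
finger_force: 58.4
```

Run:
```python
from h import *
st()
```

```text
{'time_s': np.float64(5.3), 'qpos': array([-0.727,  0.395,  1.469,  0.442,  1.566, -0.611]), 'tcp_pos': array([ 0.532, -0.212,  0.044]), 'contact_force': array([ 0.216, -1.818,  3.048]), 'opening': np.float64(0.014), 'finger_force': np.float64(58.418)} grasp [ 0.5306 -0.2212  0.0609] 
 [[ 0.1572  0.9833  0.092 ]
 [ 0.8524 -0.1822  0.4902]
 [ 0.4988  0.0014 -0.8667]]
```

Emit:
carry_out --moves '[[0,[1.5,0,-2.6],[0,0,0]],[0,[3.5,0,-6.1],[0,0,0]],[0,[6,0,-10.4],[0,0,0]],[0,[8.5,0,-14.7],[0,0,0]],[0,[11,0,-19.1],[0,0,0]],[0,[13.5,0,-23.4],[0,0,0]],[0,[13.5,0,-23.4],[0,-0.15,0]],[0,[13.5,0,-23.4],[0,-0.3,0]],[0,[13.5,0,-23.4],[0,-0.45,0]],[0,[13.5,0,-23.4],[0,-0.6,0]],[0,[13.5,0,-23.4],[0,-0.6,0]]]'

```text
time_s: 6.4
tcp_pos: [0.5326, -0.2071, 0.3141]
orientation: [0.766, 0.642, -0.029, 0.025]
contact_force: [0.9, 1.0, -1.9]
opening: 0.0141
finger_force: 59.6
```

Run:
```python
from h import *
s,R=st()
def g(az,lean,off,tipz):
    a,l=np.radians([az,lean]);b=np.array([np.cos(a)*np.sin(l),np.sin(a)*np.sin(l),-np.cos(l)])
    return np.array([.5833+off*np.cos(a),.1463+off*np.sin(a),tipz])-.157*b
to(g(79.5,15,.012,.18),ori(79.5,-45),0,"hover")
im=bot.read_camera("side");cv2.imwrite("pics/s2.png",im)
for c in("scene","side"):
    if c=="scene": bot.read_camera(c)
    for l in("brush_tip","brush_grip"): print(c,l,[(np.round(x["xy"]),round(x["p"],2)) for x in bot.mark_of(c,l)])
```

```text
{'time_s': np.float64(6.4), 'qpos': array([-0.428,  0.125,  1.168, -0.077,  1.828, -0.272]), 'tcp_pos': array([ 0.533, -0.207,  0.314]), 'contact_force': array([ 0.856,  1.007, -1.864]), 'opening': np.float64(0.014), 'finger_force': np.float64(59.603)} grasp [ 0.5329 -0.2056  0.333 ] 
 [[ 0.1748  0.9845 -0.0137]
 [ 0.9816 -0.1753 -0.0755]
 [-0.0767 -0.0002 -0.9971]]
hover shift cm [31.3479 -1.2352 -2.8283] rot [ 0.0028 -0.7086  0.0066] TCP [0.5756 0.1049 0.3182]
scene brush_tip [(array([300., 118.]), 0.56), (array([371., 241.]), 0.5)]
scene brush_grip [(array([274., 187.]), 0.23)]
side brush_tip [(array([318., 135.]), 0.72), (array([364., 165.]), 0.36)]
side brush_grip [(array([331., 115.]), 0.87), (array([317., 135.]), 0.68)]
```

View pics/s2.png

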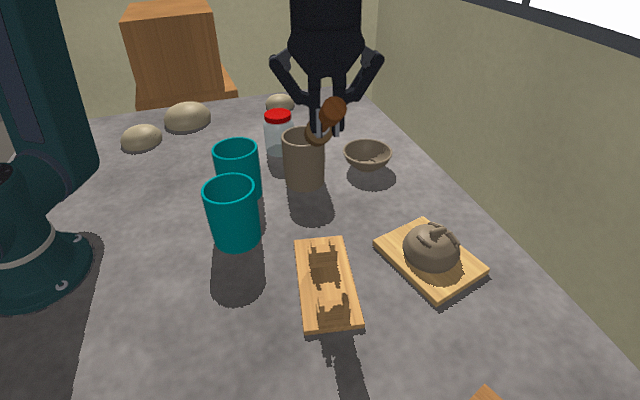

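The side view shows the brush held, with its grip end at (333,110) and the head tilted down at (318,135). Now to a point above the jar.

Emit:
carry_out --moves '[[0,[4,-0.2,-2.8],[0,-0.12,0]],[0,[9,-0.3,-2.8],[0,-0.25,0]],[0,[13,-0.5,-2.8],[0,-0.38,0]],[0,[17,-0.7,-2.8],[0,-0.5,0]],[0,[21,-0.9,-2.8],[0,-0.6,0]],[0,[25,-1,-2.8],[0,-0.709,0]],[0,[28.5,-1.2,-2.8],[0,-0.709,0]],[0,[31.3,-1.2,-2.8],[0,-0.709,0]],[0,[31.3,-1.2,-2.8],[0,-0.709,0]],[0,[31.3,-1.2,-2.8],[0,-0.709,0]],[0,[31.3,-1.2,-2.8],[0,-0.709,0]]]'

```text
time_s: 7.8
tcp_pos: [0.5776, 0.0983, 0.3179]
orientation: [0.711, 0.59, -0.295, 0.244]
contact_force: [0.7, -1.3, -1.0]
opening: 0.0145
finger_force: 59.9
```

Run:
```python
from h import *
s,R=st()
def g(az,lean,off,tipz):
    a,l=np.radians([az,lean]);b=np.array([np.cos(a)*np.sin(l),np.sin(a)*np.sin(l),-np.cos(l)])
    return np.array([.5833+off*np.cos(a),.1463+off*np.sin(a),tipz])-.157*b
to(g(79.5,15,.012,.18),ori(79.5,-45),0,"hover")
to(g(79.5,15,.012,.02),ori(79.5,-45),0,"down")
G=s["tcp_pos"]-R[:,2]*.019; bd=R@np.array([np.cos(np.pi/6),0,np.sin(np.pi/6)]); print("bdir",bd,"tip",G+.157*bd)
ims=[]
for c in("scene","side"):
    im=bot.read_camera(c);m=bot.camera_model(c)
    for l in("brush_tip","brush_grip","jar"): print(c,l,[(np.round(x["xy"]),round(x["p"],2)) for x in bot.mark_of(c,l)])
    P=[G+.157*bd,G+.092*bd,G-.05*bd]+[[.5833+.045*np.cos(t),.1463+.045*np.sin(t),.13] for t in np.arange(0,6.28,.4)]
    print(proj(m,P)[:3])
    p0=proj(m,[[.5833,.1463,.16]])[0].astype(int);sc=4;c0=p0-[50,75]
    cr=cv2.resize(im[c0[1]:c0[1]+145,c0[0]:c0[0]+100],None,fx=sc,fy=sc,interpolation=2)
    for p in proj(m,P): cv2.circle(cr,tuple(int(v) for v in (p-c0+.5)*sc),2,(255,0,255),-1)
    ims.append(cr)
h=min(i.shape[0] for i in ims);cv2.imwrite("pics/h3.png",np.hstack([i[:h] for i in ims]))
```

```text
{'time_s': np.float64(7.8), 'qpos': array([ 0.401,  0.431,  0.966, -0.753,  2.103,  0.31 ]), 'tcp_pos': array([0.578, 0.098, 0.318]), 'contact_force': array([ 0.747, -1.306, -1.042]), 'opening': np.float64(0.015), 'finger_force': np.float64(59.879)} grasp [0.5801 0.1115 0.3314] 
 [[ 0.1304  0.9828 -0.1304]
 [ 0.6948 -0.1845 -0.6951]
 [-0.7073  0.     -0.7069]]
hover shift cm [ 0.416  -0.3163 -0.4558] rot [-0.0016  0.0002 -0.0016] TCP [0.5756 0.1049 0.3182]
down shift cm [11.7324 -0.3168 10.8551] rot [-0.0016  0.0002 -0.0016] TCP [0.5756 0.1049 0.1582]
bdir [ 0.0477  0.2541 -0.966 ] tip [0.5876 0.1514 0.1797]
scene brush_tip [(array([378., 178.]), 0.75)]
scene brush_grip [(array([365.,  85.]), 0.8)]
scene jar [(array([354., 176.]), 0.97), (array([398., 200.]), 0.91), (array([373., 242.]), 0.87), (array([224., 230.]), 0.24)]
[[379.1807 181.4653]
 [374.2944 153.7564]
 [362.3292  87.3449]]
side brush_tip [(array([299., 111.]), 0.87)]
side brush_grip [(array([298.,  23.]), 0.61)]
side jar [(array([242., 195.]), 0.81), (array([303., 180.]), 0.8), (array([241., 240.]), 0.65)]
[[301.1945 112.6649]
 [300.579   88.723 ]
 [298.9937  24.689 ]]
```

View pics/h3.png

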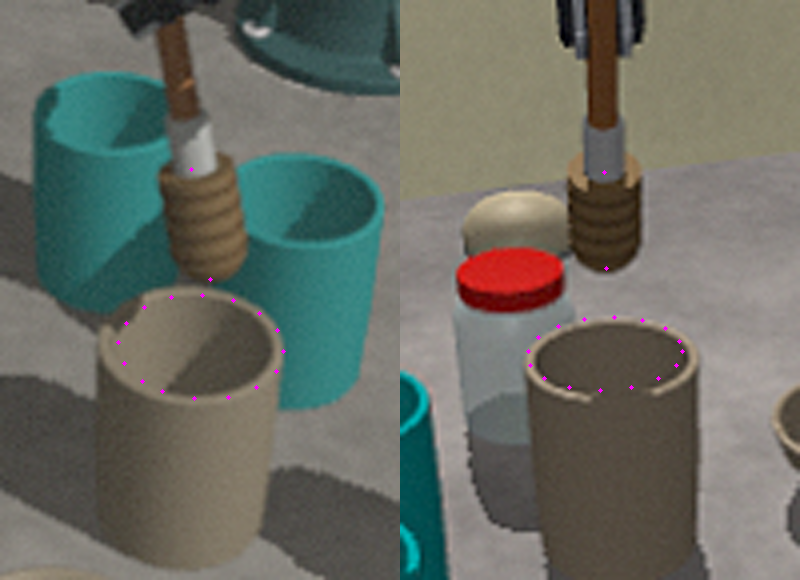

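The head hangs over the jar mouth (scene crop (205,275), side crop (605,268)), and the overlay shows the jar centre about 3–5 mm off my estimate, at roughly (0.5865, 0.142). The tip is already at a good spot, so I go straight down.

Emit:
carry_out --moves '[[0,[2,0,2],[0,0,0]],[0,[4,0,4],[0,0,0]],[0,[6,0,6],[0,0,0]],[0,[8,0,8],[0,0,0]],[0,[9.5,0,9.5],[0,0,0]],[0,[10.5,0,10.5],[0,0,0]],[0,[10.8,0,10.8],[0,0,0]],[0,[10.8,0,10.8],[0,0,0]],[0,[10.8,0,10.8],[0,0,0]]]'

```text
time_s: 9.1
tcp_pos: [0.5781, 0.1, 0.1667]
orientation: [0.711, 0.591, -0.293, 0.246]
contact_force: [-0.1, -0.0, -1.3]
opening: 0.0143
finger_force: 59.8
```

Run:
```python
from h import *
s,R=st()
G=s["tcp_pos"]-R[:,2]*.019; bd=R@np.array([np.cos(np.pi/6),0,np.sin(np.pi/6)]); print("bdir",bd,"tip",G+.157*bd)
```

```text
{'time_s': np.float64(9.1), 'qpos': array([ 0.403,  0.489,  1.187, -0.67 ,  1.889,  0.512]), 'tcp_pos': array([0.578, 0.1  , 0.167]), 'contact_force': array([-0.063, -0.   , -1.293]), 'opening': np.float64(0.014), 'finger_force': np.float64(59.832)} grasp [0.5805 0.1132 0.1801] 
 [[ 0.1306  0.9833 -0.1268]
 [ 0.6953 -0.182  -0.6953]
 [-0.7067  0.0026 -0.7075]]
bdir [ 0.0497  0.2545 -0.9658] tip [0.5883 0.1532 0.0285]
```

Emit:
carry_out --moves '[[0,[0.5,0,0.5],[0,0,0]],[0,[0.9,0,0.9],[0,0,0]],[0,[1,0,1],[0,0,0]],[2,[1,0,1],[0,0,0]],[3,[1,0,1],[0,0,0]],[5,[1,0,1],[0,0,0]],[6,[1,0,1],[0,0,0]],[6,[1,0,-1],[0,0,0]],[6,[1,0,-4],[0,0,0]],[6,[1,0,-8],[0,0,0]],[6,[1,0,-12],[0,0,0]],[6,[1,0,-12],[0,0,0]]]'

```text
time_s: 10.3
tcp_pos: [0.5953, 0.1936, 0.2476]
orientation: [0.711, 0.591, -0.29, 0.246]
contact_force: [0.2, 0.3, -0.2]
opening: 0.0601
finger_force: 0.0
```

Run:
```python
from h import *
s,R=st()
ims=[]
for c in("scene","side"):
    im=bot.read_camera(c);m=bot.camera_model(c)
    for l in("brush","brush_grip","jar"): print(c,l,[(np.round(x["xy"]),round(x["p"],2)) for x in bot.mark_of(c,l)])
    p0=proj(m,[[.5865,.142,.16]])[0].astype(int);sc=4;c0=np.maximum(p0-[50,75],0)
    cr=cv2.resize(im[c0[1]:c0[1]+145,c0[0]:c0[0]+100],None,fx=sc,fy=sc,interpolation=2);print(c,"crop origin",c0)
    ims.append(cr)
cv2.imwrite("pics/h4.png",np.hstack(ims))
```

```text
{'time_s': np.float64(10.3), 'qpos': array([ 0.509,  0.592,  0.872, -0.692,  2.113,  0.458]), 'tcp_pos': array([0.595, 0.194, 0.248]), 'contact_force': array([ 0.223,  0.307, -0.178]), 'opening': np.float64(0.06), 'finger_force': np.float64(0.0)} grasp [0.5976 0.2068 0.2611] 
 [[ 0.133   0.9838 -0.1205]
 [ 0.6984 -0.1793 -0.6928]
 [-0.7032  0.0079 -0.7109]]
scene brush [(array([364., 196.]), 0.68)]
scene brush_grip [(array([350., 156.]), 0.81)]
scene jar [(array([397., 201.]), 0.94), (array([353., 178.]), 0.83), (array([372., 242.]), 0.68)]
scene crop origin [325 112]
side brush [(array([304., 145.]), 0.54)]
side brush_grip [(array([308., 120.]), 0.9)]
side jar [(array([304., 179.]), 0.72), (array([241., 194.]), 0.71), (array([240., 237.]), 0.68)]
side crop origin [252  47]
```

View pics/h4.png

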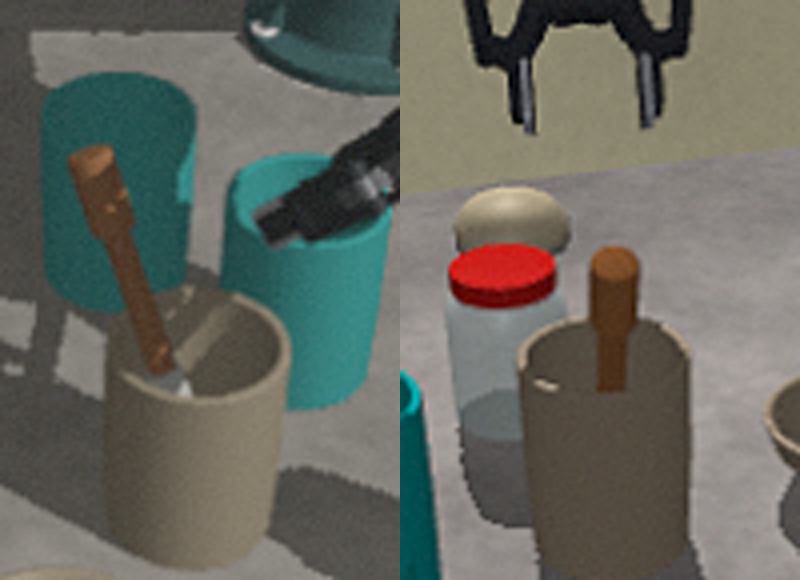

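The brush leans by itself in the jar towards -y, with its end face at scene (348,151) and side (306,112). The gripper is clear of it. Now triangulating it for the regrasp from above.

Run:
```python
from h import *
ms,md=bot.camera_model("scene"),bot.camera_model("side")
E=tri([(ms,(348,151.2)),(md,(305.8,112.5))]);B=tri([(ms,(352.5,170.7)),(md,(305,128.2))]);g=tri([(ms,(350,156)),(md,(308,120))])
print(E,B,g); J=np.array([.5865,.142,.03])
for d in(B-E,J+[0,.015,0]-E): d=d/np.linalg.norm(d);print(d,"tilt",np.degrees(np.arccos(-d[2])),"az",np.degrees(np.arctan2(d[1],d[0])),"tip",E+.23*d)
m=J+[.004,.02,-.004]-E;d=m/np.linalg.norm(m)
G=E+.018*d;print("len",np.linalg.norm(m),"G",G)
az=np.degrees(np.arctan2(d[1],d[0]));tau=np.degrees(np.arccos(-d[2]));print(az,tau)
s,R=st()
to(G,ori(az,tau),.15,"via")
to(G,ori(az,tau),.10,"hover")
```

```text
[0.5758 0.0667 0.2196] [0.5779 0.0813 0.176 ] [0.5768 0.0686 0.2049]
[ 0.0464  0.3182 -0.9469] tilt 18.759956471338093 az 81.7098513722767 tip [0.5864 0.1399 0.0018]
[ 0.051   0.4297 -0.9015] tilt 25.63785811653029 az 83.22612362017507 tip [0.5875 0.1655 0.0122]
len 0.2162731679615166 G [0.577  0.0746 0.2035]
81.21695409310857 26.49209902164894
{'time_s': np.float64(10.7), 'qpos': array([ 0.504,  0.593,  0.885, -0.691,  2.111,  0.458]), 'tcp_pos': array([0.594, 0.189, 0.242]), 'contact_force': array([-0.245,  0.823, -0.523]), 'opening': np.float64(0.06), 'finger_force': np.float64(0.0)} grasp [0.5963 0.2024 0.2551] 
 [[ 0.1277  0.9831 -0.1312]
 [ 0.6939 -0.1831 -0.6964]
 [-0.7087 -0.0021 -0.7056]]
via shift cm [-17.8865   0.6122   6.7672] rot [-0.0075  1.2498 -0.0321] TCP [0.5681 0.0168 0.3207]
hover shift cm [-13.1423   0.5527   8.3448] rot [-0.0075  1.2498 -0.0321] TCP [0.5715 0.0389 0.2759]
```

Emit:
carry_out --moves '[[6,[-3,0,-3],[0,0,0]],[6,[-6,0,-6],[0,0.14,0]],[6,[-9,0,-8],[0,0.28,0]],[6,[-13,0.3,-5],[0,0.42,0]],[6,[-16,0.5,0],[0,0.56,0]],[6,[-17.9,0.6,5],[0,0.7,-0.01]],[6,[-17.9,0.6,6.8],[0,0.85,-0.02]],[6,[-17.9,0.6,6.8],[-0.01,1,-0.03]],[6,[-17.9,0.6,6.8],[-0.01,1.15,-0.03]],[6,[-17.9,0.6,6.8],[-0.01,1.25,-0.03]],[6,[-17.9,0.6,6.8],[-0.01,1.25,-0.03]],[6,[-17.9,0.6,6.8],[-0.01,1.25,-0.03]]]'

```text
time_s: 11.9
tcp_pos: [0.568, 0.0167, 0.3209]
orientation: [0.739, 0.633, 0.175, -0.148]
contact_force: [0.5, -0.8, -0.1]
opening: 0.0599
finger_force: 0.0
```

Run:
```python
from h import *
s,R=st()
m=bot.camera_model("wrist");im=bot.read_camera("wrist")
E=np.array([.5758,.0667,.2196]);d=np.array([.0680,.441,-.895]);G=E+.018*d
print([(l,np.round(x["xy"]),round(x["p"],2)) for l in("brush_grip","brush") for x in bot.mark_of("wrist",l)], bot.spot_in("wrist","brush")[:1])
for k in(0,.047,.115): cv2.circle(im,tuple(int(v) for v in proj(m,[E+d*k])[0]),3,(255,0,255),-1)
cv2.imwrite("pics/w5.png",im)
to(G,ori(81.2,26.5),0,"grasp")
```

```text
{'time_s': np.float64(11.9), 'qpos': array([-0.329,  0.104,  1.244,  0.475,  1.844, -0.056]), 'tcp_pos': array([0.568, 0.017, 0.321]), 'contact_force': array([ 0.454, -0.794, -0.082]), 'opening': np.float64(0.06), 'finger_force': np.float64(0.0)} grasp [0.5666 0.0084 0.3379] 
 [[ 0.1369  0.9879  0.0722]
 [ 0.8844 -0.1547  0.4403]
 [ 0.4461  0.0035 -0.895 ]]
[('brush_grip', array([312., 188.]), 0.74), ('brush_grip', array([312., 158.]), 0.31), ('brush', array([313., 173.]), 0.57), ('brush', array([416., 145.]), 0.23)] [{'extent': [297.0, 148.1, 330.0, 210.6], 'p': 0.79}]
grasp shift cm [-0.2459 -0.0724 15.045 ] rot [ 0.0046 -0.0005  0.0048] TCP [0.5783 0.083  0.1865]
```

View pics/w5.png

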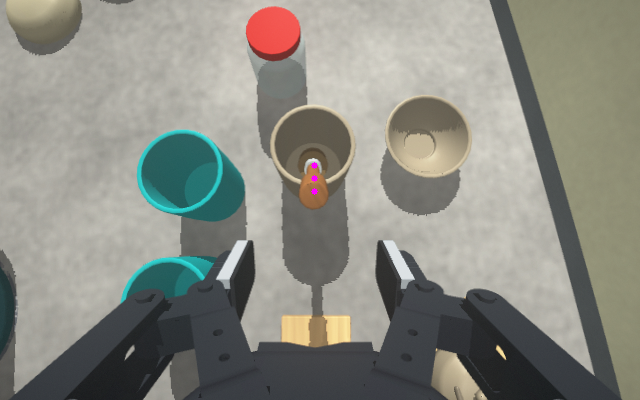

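The wrist view shows the grip end at (313,196), with the overlay about 5 px short, so the end is ~5 mm farther back. I'm approaching with that correction.

Emit:
carry_out --moves '[[6,[-0.6,-0.1,4],[0,0,0]],[6,[-0.6,-0.1,8],[0,0,0]],[6,[-0.6,-0.1,11],[0,0,0]],[6,[-0.6,-0.1,13.5],[0,0,0]],[6,[-0.6,-0.1,15],[0,0,0]],[6,[-0.6,-0.1,15],[0,0,0]],[0,[-0.6,-0.1,15],[0,0,0]],[0,[-0.6,-0.1,15],[0,0,0]],[0,[-0.6,-0.1,15],[0,0,0]],[0,[-0.6,-0.1,15],[0,0,0]],[0,[-0.6,-0.1,15],[0,0,0]]]'

```text
time_s: 13.2
tcp_pos: [0.5783, 0.0781, 0.1865]
orientation: [0.739, 0.634, 0.177, -0.147]
contact_force: [-0.3, -0.9, 4.2]
opening: 0.0247
finger_force: 59.1
```

Run:
```python
from h import *
s,R=st()
G=s["tcp_pos"]-R[:,2]*.019
print("tip if aligned", G+.212*R[:,2])
def g(az,lean,tip):
    a,l=np.radians([az,lean]);b=np.array([np.cos(a)*np.sin(l),np.sin(a)*np.sin(l),-np.cos(l)])
    return np.array(tip)-.212*b
to(g(81,8,[.5865,.147,.03]),ori(81,8),0,"up1")
to(g(81,8,[.5865,.147,.085]),ori(81,8),0,"up2")
```

```text
{'time_s': np.float64(13.2), 'qpos': array([-0.219,  0.132,  1.479,  0.464,  1.556, -0.08 ]), 'tcp_pos': array([0.578, 0.078, 0.186]), 'contact_force': array([-0.331, -0.939,  4.222]), 'opening': np.float64(0.025), 'finger_force': np.float64(59.072)} grasp [0.5769 0.0697 0.2034] 
 [[ 0.134   0.988   0.0762]
 [ 0.8839 -0.154   0.4415]
 [ 0.448   0.0082 -0.894 ]]
tip if aligned [0.593  0.1633 0.0139]
up1 shift cm [ 5.3513 -0.229  -1.1975] rot [ 0.0071 -0.3249  0.0048] TCP [0.5823 0.1205 0.2211]
up2 shift cm [ 7.8151 -0.1838 -6.1145] rot [ 0.0071 -0.3249  0.0048] TCP [0.5823 0.1205 0.2761]
```

Emit:
carry_out --moves '[[0,[1.4,-0.1,-0.6],[0,-0.08,0]],[0,[2.8,-0.1,-1],[0,-0.16,0]],[0,[4.1,-0.2,-1.2],[0,-0.24,0]],[0,[5.35,-0.2,-1.2],[0.01,-0.325,0]],[0,[5.35,-0.2,-1.2],[0.01,-0.325,0]],[0,[6.2,-0.2,-2.8],[0.01,-0.325,0]],[0,[7,-0.2,-4.5],[0.01,-0.325,0]],[0,[7.8,-0.2,-6.1],[0.01,-0.325,0]],[0,[7.8,-0.2,-6.1],[0.01,-0.325,0]],[0,[7.8,-0.2,-6.1],[0.01,-0.325,0]],[0,[7.8,-0.2,-6.1],[0.01,-0.325,0]]]'

```text
time_s: 14.3
tcp_pos: [0.5808, 0.1203, 0.2719]
orientation: [0.757, 0.65, 0.05, -0.048]
contact_force: [0.5, -0.7, -1.9]
opening: 0.0246
finger_force: 59.3
```

Run:
```python
from h import *
s,R=st()
G=s["tcp_pos"]-R[:,2]*.019
print("tip", G+.212*R[:,2], "down in tool",R.T@[0,0,-1])
ims=[]
for c in("scene","side"):
    im=bot.read_camera(c);m=bot.camera_model(c)
    for l in("brush_grip","jar"): print(c,l,[(np.round(x["xy"]),round(x["p"],2)) for x in bot.mark_of(c,l)])
    p0=proj(m,[[.5865,.142,.16]])[0].astype(int);sc=4;c0=np.maximum(p0-[50,75],0)
    P=[G+R[:,2]*k for k in(0,.0465,.117,.147)]
    cr=cv2.resize(im[c0[1]:c0[1]+145,c0[0]:c0[0]+100],None,fx=sc,fy=sc,interpolation=2)
    for p in proj(m,P): cv2.circle(cr,tuple(int(v) for v in (p-c0+.5)*sc),2,(255,0,255),-1)
    ims.append(cr)
cv2.imwrite("pics/h6.png",np.hstack(ims))
```

```text
{'time_s': np.float64(14.3), 'qpos': array([0.033, 0.154, 1.223, 0.14 , 1.745, 0.211]), 'tcp_pos': array([0.581, 0.12 , 0.272]), 'contact_force': array([ 0.455, -0.669, -1.913]), 'opening': np.float64(0.025), 'finger_force': np.float64(59.309)} grasp [0.5806 0.1177 0.2907] 
 [[ 0.1506  0.9885  0.0129]
 [ 0.9789 -0.1509  0.1376]
 [ 0.138  -0.0081 -0.9904]]
tip [0.5833 0.1469 0.0807] down in tool [-0.138   0.0081  0.9904]
scene brush_grip [(array([369., 131.]), 0.58), (array([443., 263.]), 0.21)]
scene jar [(array([372., 240.]), 0.9), (array([396., 202.]), 0.79), (array([354., 181.]), 0.79)]
side brush_grip [(array([301.,  71.]), 0.74)]
side jar [(array([304., 180.]), 0.97), (array([240., 237.]), 0.9), (array([242., 194.]), 0.7)]
```

View pics/h6.png

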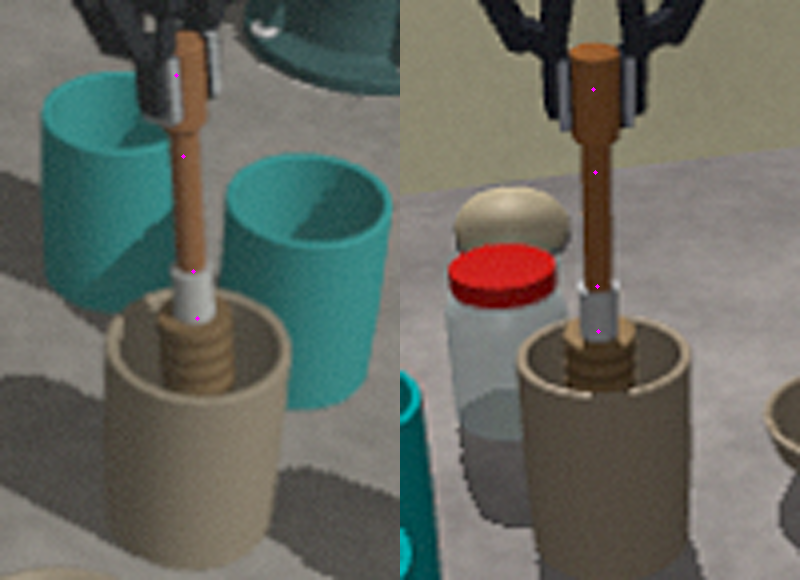

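The brush is nearly upright and raised, with its head in the jar mouth (scene crop (197,350), side crop (600,355)) and clear of the rim. Now scrubbing.

Emit:
carry_out --moves '[[0,[0.1,0,-0.5],[0,0,0]],[0,[-0.3,0,2],[0,0,0]],[0,[-0.6,0,4.3],[0,0,0]],[0,[-0.9,0,6.2],[0,0,0]],[0,[-0.9,0,6.4],[0,0,0]],[0,[-0.9,0,6.4],[0,0,0]],[0,[-0.9,0,6.4],[0,0,0]],[0,[-0.9,0,6.4],[0,0,0]]]'

```text
time_s: 15.4
tcp_pos: [0.582, 0.121, 0.2114]
orientation: [0.757, 0.65, 0.053, -0.046]
contact_force: [-0.1, 0.5, -1.3]
opening: 0.0247
finger_force: 59.2
```

Run:
```python
from h import *
s,R=st()
print("tip", s["tcp_pos"]+.193*R[:,2], "up in tool",R.T@[0,0,1])
```

```text
{'time_s': np.float64(15.4), 'qpos': array([0.034, 0.161, 1.334, 0.138, 1.621, 0.193]), 'tcp_pos': array([0.582, 0.121, 0.211]), 'contact_force': array([-0.077,  0.485, -1.27 ]), 'opening': np.float64(0.025), 'finger_force': np.float64(59.165)} grasp [0.5816 0.1184 0.2302] 
 [[ 0.1489  0.9887  0.0195]
 [ 0.979  -0.1502  0.138 ]
 [ 0.1394 -0.0015 -0.9902]]
tip [0.5858 0.1476 0.0203] up in tool [ 0.1394 -0.0015 -0.9902]
```

Emit:
carry_out --moves '[[0,[-0.1,0,0.6],[0,0,0]],[0,[-0.1,0,0.6],[0,0,0]],[0,[0.3,0,-2],[0,0,0]],[0,[0.6,0,-4.3],[0,0,0]],[0,[0.9,0,-6.3],[0,0,0]],[0,[1,0,-7],[0,0,0]],[0,[1,0,-7],[0,0,0]],[0,[1,0,-7],[0,0,0]],[0,[1,0,-7],[0,0,0]]]'

```text
time_s: 16.3
tcp_pos: [0.5809, 0.121, 0.2781]
orientation: [0.757, 0.65, 0.05, -0.048]
contact_force: [-0.9, -0.0, -0.8]
opening: 0.0251
finger_force: 59.5
```

Run:
```python
from h import *
s,R=st()
print("tip", s["tcp_pos"]+.193*R[:,2], "up in tool",R.T@[0,0,1])
```

```text
{'time_s': np.float64(16.3), 'qpos': array([0.034, 0.155, 1.21 , 0.14 , 1.757, 0.213]), 'tcp_pos': array([0.581, 0.121, 0.278]), 'contact_force': array([-0.854, -0.047, -0.837]), 'opening': np.float64(0.025), 'finger_force': np.float64(59.472)} grasp [0.5807 0.1184 0.297 ] 
 [[ 0.1499  0.9886  0.0129]
 [ 0.979  -0.1503  0.1376]
 [ 0.138  -0.008  -0.9904]]
tip [0.5834 0.1475 0.087 ] up in tool [ 0.138  -0.008  -0.9904]
```

Emit:
carry_out --moves '[[0,[-0.3,0,2.3],[0,0,0]],[0,[-0.6,0,4.6],[0,0,0]],[0,[-0.9,0,6.4],[0,0,0]],[0,[-1,0,7.1],[0,0,0]],[0,[-1,0,7.1],[0,0,0]],[0,[-1,0,7.1],[0,0,0]],[0,[-1,0,7.1],[0,0,0]],[0,[-1,0,7.1],[0,0,0]]]'

```text
time_s: 17.1
tcp_pos: [0.5818, 0.1211, 0.2098]
orientation: [0.757, 0.65, 0.052, -0.046]
contact_force: [-0.7, -0.4, -1.0]
opening: 0.0247
finger_force: 59.4
```

Run:
```python
from h import *
s,R=st()
print("tip", s["tcp_pos"]+.193*R[:,2])
a,l=np.radians([81,20]);b=np.array([np.cos(a)*np.sin(l),np.sin(a)*np.sin(l),-np.cos(l)])
to(np.array([.5875,.156,.016])-.212*b,ori(81,20),0,"lean")
```

```text
{'time_s': np.float64(17.1), 'qpos': array([0.034, 0.162, 1.337, 0.138, 1.619, 0.193]), 'tcp_pos': array([0.582, 0.121, 0.21 ]), 'contact_force': array([-0.744, -0.4  , -0.957]), 'opening': np.float64(0.025), 'finger_force': np.float64(59.378)} grasp [0.5815 0.1184 0.2287] 
 [[ 0.1491  0.9886  0.0187]
 [ 0.979  -0.1502  0.1379]
 [ 0.1392 -0.0023 -0.9903]]
tip [0.5854 0.1477 0.0187]
lean shift cm [-3.2042 -0.001   0.8102] rot [-0.0037  0.2095  0.0055] TCP [0.5772 0.0908 0.1974]
```

Emit:
carry_out --moves '[[0,[-1,0,0.2],[0,0.07,0]],[0,[-2.1,0,0.5],[0,0.14,0]],[0,[-3.2,0,0.8],[0,0.21,0]],[0,[-3.2,0,0.9],[0,0.21,0]],[3,[-3.2,0,0.9],[0,0.21,0]],[4.5,[-3.2,0,0.9],[0,0.21,0]],[6,[-3.2,0,0.9],[0,0.21,0]],[6,[-3.2,0,0.9],[0,0.21,0]],[6,[-3.8,0,-2],[0,0.21,0]],[6,[-4.6,0,-6],[0,0.21,0]],[6,[-5.4,0,-10],[0,0.21,0]],[6,[-6.3,0,-14],[0,0.21,0]]]'

```text
time_s: 18.3
tcp_pos: [0.5692, 0.0404, 0.3402]
orientation: [0.747, 0.642, 0.13, -0.115]
contact_force: [1.7, -0.7, 0.5]
opening: 0.0594
finger_force: 0.0
```

Emit:
carry_out --moves '[[6,[0,0,-2],[0,0,0]],[6,[0,0,-2],[0,0,0]],[6,[0,0,-2],[0,0,0]],[6,[0,0,-2],[0,0,0]],[6,[0,0,-2],[0,0,0]]]'

```text
time_s: 18.8
tcp_pos: [0.5681, 0.0339, 0.3549]
orientation: [0.747, 0.642, 0.129, -0.117]
contact_force: [-0.3, -0.1, -0.6]
opening: 0.0598
finger_force: 0.0
```

Run:
```python
from h import *
s,R=st()
ims=[]
for c in("scene","side"):
    im=bot.read_camera(c);m=bot.camera_model(c)
    for l in("brush_grip","jar","lidded_jar","bowl","mask_board"): print(c,l,[(np.round(x["xy"]),round(x["p"],2)) for x in bot.mark_of(c,l)][:3])
    p0=proj(m,[[.5865,.142,.16]])[0].astype(int);sc=4;c0=np.maximum(p0-[50,75],0)
    ims.append(cv2.resize(im[c0[1]:c0[1]+145,c0[0]:c0[0]+100],None,fx=sc,fy=sc,interpolation=2))
cv2.imwrite("pics/h7.png",np.hstack(ims))
```

```text
{'time_s': np.float64(18.8), 'qpos': array([-0.238,  0.112,  1.139,  0.369,  1.909,  0.034]), 'tcp_pos': array([0.568, 0.034, 0.355]), 'contact_force': array([-0.325, -0.132, -0.634]), 'opening': np.float64(0.06), 'finger_force': np.float64(0.0)} grasp [0.5673 0.0275 0.3727] 
 [[ 0.1434  0.9887  0.043 ]
 [ 0.9286 -0.1495  0.3397]
 [ 0.3423 -0.0088 -0.9395]]
scene brush_grip [(array([351., 156.]), 0.72)]
scene jar [(array([353., 177.]), 0.85), (array([395., 204.]), 0.73), (array([370., 243.]), 0.69)]
scene lidded_jar [(array([446., 262.]), 0.56)]
scene bowl [(array([339., 292.]), 0.79)]
scene mask_board [(array([225., 230.]), 0.59)]
side brush_grip [(array([305., 118.]), 0.86)]
side jar [(array([243., 193.]), 0.97), (array([300., 179.]), 0.83), (array([239., 236.]), 0.76)]
side lidded_jar [(array([279., 150.]), 0.6)]
side bowl [(array([363., 165.]), 0.76)]
side mask_board [(array([426., 260.]), 0.75)]
```

View pics/h7.png

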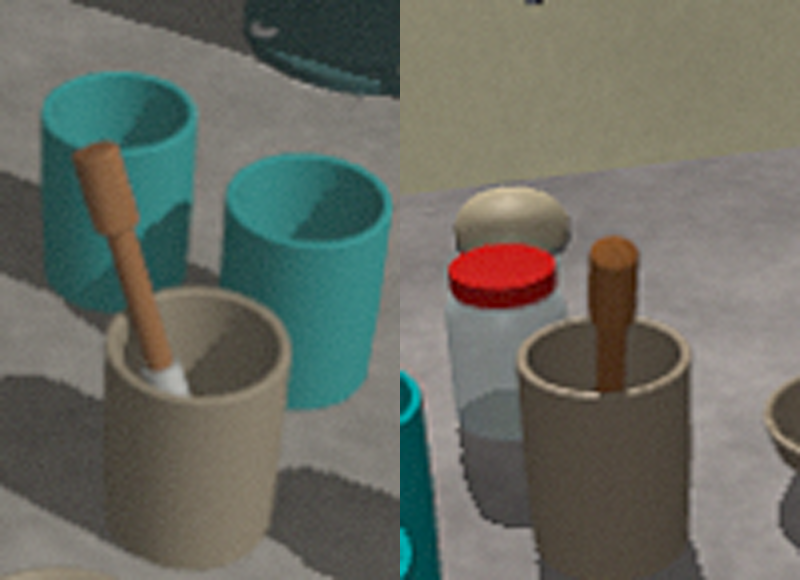

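The brush leans released in the jar (scene crop end at (97,160), side crop (613,255)). The jar and bystanders are unmoved and the gripper is clear.

Emit:
carry_out --moves '[[6,[0,0,0],[0,0,0]],[6,[0,0,0],[0,0,0]],[6,[0,0,0],[0,0,0]],[6,[0,0,0],[0,0,0]],[6,[0,0,0],[0,0,0]]]'

```text
time_s: 19.9
tcp_pos: [0.5686, 0.0333, 0.3571]
orientation: [0.747, 0.642, 0.13, -0.115]
contact_force: [0.3, 0.6, 0.1]
opening: 0.0602
finger_force: 0.0
```

```bash
python3 -c "
from station import bot
print(bot.finish_job())"
```

```text
the job is handed in; nothing more can be done
None
```

I handed the job in at about 20 s with every step carried out; the call returned no verdict. The brush was stood in the clay jar and released, regrasped by its end grip, scrubbed twice, and left leaning there, with the jar and bystanders in place in the last pictures.

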